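Post a hearing-aid case through the sprung flap of the drop-off box

TASK

Drop the hearing-aid case waiting on the ledge of the repair drop-off box into the box: push the sprung flap down with one finger and, while it is held open, push the case off the ledge and through the opening with the other finger, then let the flap close again. Only push the case gently along the ledge, never pinch or lift it, do not slide it onto the shut flap, and leave everything else on the desk where it is.

Things in the scene. Friction and masses are not known exactly. Their poses are not given: they have to be found in the camera images.
- dropbox: Beige box fixed to the desk, 180 (x) x 295 (y, -150 to +145) x 130 mm high, 5 mm walls, top and floor. Origin on the desk below slot_edge; z up. On its flat top: ledge from y = -150 to 0 where the case waits between two rails (6 high, 5 thick, inner faces x = -38 and +38, y = -140 to 0), then an opening 76 wide, y = 0 to +125, filled by the flap. Inside empty, 120 mm deep.
- flap (a joint): Aluminium flap 72 (box x) x 120 (y) x 3 mm, shut flush with the box top. Hinge along box x at y = +123, z = 130 mm; free edge next to the ledge. Pushed down it swings into the box: 0 rad = shut, stop 1.05. A spring shuts it: 0.11 N m at shut, 0.16 at the stop (1.5 N 80 mm from the hinge, 6 N at 25 mm). It bears the case without opening; the case slides off it if well open (over 0.6 rad).
- case: Grey hearing-aid case, rounded box 48 mm (its x) x 36 mm (its y) x 22 mm high with a black seam, smooth and slippery (friction about 0.35), 35 to 70 g, loose on the ledge between the rails, roughly square to the box (within 0.2 rad), 36 mm side along the box's y. Origin at the centre of its underside.
- slot_edge (a point): Middle of the edge between ledge and opening: on the box's top (z = 130 mm), at x = 0, y = 0 of the box. Axes as the box.
- flap_tip (a point): Middle of the flap's free edge, on its top face; moves down and away from the ledge as the flap opens.
- tipjar: Closed small glass jar, 28 mm across, 32 mm high, standing on the box top about 67 mm to the box's +x side of the middle line, beside the ledge or flap. Leave alone. Origin under its centre.
- calculator: Black desk calculator 100 x 140 x 18 mm on the desk to the left. Leave alone.
- responder: Black patient response button, domed, 60 mm across, 31 mm high, on the desk close to the box on the robot's side. Leave alone.
- meter: White sound level meter lying on the desk to the right, 150 x 58 x 26 mm with a 50 mm round nose along its +x. Leave alone.
- spray: White bottle with blue cap, 70 mm across, 170 mm high, on the far right of the desk. Leave alone.
- tray: Dark open tray 130 x 160 x 30 mm on the far left of the desk. Leave alone.
- otoscope: Otoscope lying on the desk behind the box (its +x side), about 130 mm long along its x, 27 mm thick. Leave alone.

How it is judged:
By the outcome, as a careful person would: the job done as asked, in the order asked, and still so for the second after the job is handed in, with the robot touching nothing.
It also fails if it takes over 38 s, if anything falls off the work surface, if the arm or the gripper's body presses on something with over 40 N, if the wrist force passes 120 N, or if a joint passes its speed limit or range.

ROBOT

A 6-joint arm with a two-finger parallel gripper is mounted at the origin on the work surface. World frame = base frame: x ahead of the robot, y to its left, z up, the work surface at z = 0. Lengths are in m, angles in rad, forces in N, time in s.
With the tool pointing down it reaches from about 0.375 to 0.925 m from the base axis. Payload 5.7 kg.
Tool frame: the origin (TCP) lies between the finger pads; the fingertips stand 14 mm ahead of it and the grasp point (between the pads) lies 5 mm behind it; z points along the fingers, y is the line along which they close (so a half turn about z gives the same grasp; the last joint's range is limited). The gripper opens to 88 mm and grips with 3 to 60 N. Pads are 20 mm wide; open, the fingers measure 115 mm over their backs; the gripper's body (75 mm by 178 mm) begins 61 mm behind the grasp point.
Start: joints at [1.138, 0.359, 1.51, -0, 1.272, -0.115], TCP at [0.187, 0.57, 0.237] pointing down, gripper open.
Joint ranges: [-2.97, 2.97], [-1.01, 2.36], [0.21, 2.38], [-0.96, 4.11], [0.2, 2.71], [-2.98, 2.98]. Speed limits (rad/s): [2.39, 2.39, 3.14, 3.14, 3.14, 3.14].

INTERFACE

Orientations are given as [roll, pitch, yaw] about the fixed x, y, z axes, in that order (R = Rz(yaw) Ry(pitch) Rx(roll)).
In Python, from bench import env, get_image gives the robot as it stands.
- The arm moves only by the tool servo_tool, never from a script. Its argument "motion" is a list of rows, each a list of 7 numbers: the shift along the tool's x, y, z scaled (see below), then the turn, a rotation vector about the tool's x, y, z scaled (see below), then the opening, from 0 (shut) to 1 (fully open). In form: [[tx, ty, tz, wx, wy, wz, jaw], ...]. A call has 1 to 5 rows; each row is the pose to reach, as a shift and turn from the pose commanded when the call began, along the tool's axes at that moment; what a row does not reach only later rows make up. The controller multiplies each number of a shift by 200 mm and each number of a turn by 90 degrees. A row lasts 1/8 s, in which the tool goes at most 62.5 mm and 10.7 degrees, less where a joint would pass 70% of its speed; a pose out of reach is approached as far as the arm can. A call with a number of a shift or a turn outside -1 to 1 is refused whole. A call with a gripper value outside its range is refused whole. The fingers move at their own pace and stop on an object; the grip force is fixed at half the most. Time passes only in rows, so rows that repeat a pose let the fingers close. It gives the time, the measured TCP pose, the force, the opening and the grip force at its end, in the units of the state.
- env.state(): the state, without advancing time (a new reading comes with each control period).
- get_image(name): name is "scene" or "top" or "wrist"; returns a dict with "frame" (420x560x3 uint8, red, green, blue), "fx", "fy", "cx", "cy" (pixels), "dist_coeffs" ([k1, k2, p1, p2, k3] as OpenCV has them; the pictures are not rectified), "R" (3x3) and "t" (3): a world point X has camera coordinates R X + t. Camera axes: x right, y down, z forward; pixel columns grow to the right and rows downward; lengths in m; the calibration is good to about 2 mm. A picture is of the moment at which its call begins. There is no depth.
- env.job_done(): hands the job in; it is judged then, once.
The state is a dict: "time": time; "qpos": joint angles; "qvel": joint speeds; "joint_efforts": joint torques, N m; "ee_pos": TCP position; "tool_rot": TCP orientation; "wrist_force": force on the tool from outside, world axes, zero at the start; "moment": the same for the moment, N m; "gripper_width": finger opening in m; "gripper_force": force on a finger pad.
Only numpy, scipy, OpenCV 4.12 (cv2) and the standard library are available. Lean on these libraries where they do the work, as an engineer would, in place of code of your own. Each camera call takes 0.05 s, during which the arm holds its last target. There are 200 camera calls.

## Working session

There is one attempt and no reset: what is moved stays moved. The work goes in short steps, Python scripts to look and compute and a tool call to move; the robot and the scene stay as the last step left them, time stands still between calls to the robot, and variables do not carry over. Pictures are saved under pics/ and viewed, at most 10 in all, crops included, and the job is handed in when it is done.

Besides the shell and the picture viewer there is one more tool, called after "Call:" by a JSON object that holds its "name" and its "arguments", one argument or row to a line. servo_tool: Moves the arm, as the interface text tells. Shifts and turns lie within -1 to 1; 1 stands for 200 mm of shift or 90 degrees of turn. Its arguments: {"type":"object","properties":{"motion":{"type":"array","items":{"type":"array","items":{"type":"number"}}}},"required":["motion"]}

```bash
mkdir -p pics
cat > h.py <<'E'
import numpy as np, cv2
from bench import env, get_image
def K(c): return np.array([[c['fx'],0,c['cx']],[0,c['fy'],c['cy']],[0,0,1.]])
def ray(c,px,z):
    p=cv2.undistortPoints(np.array(px,float).reshape(-1,1,2),K(c),np.array(c['dist_coeffs'],float))[:,0]
    R=np.array(c['R']);o=-R.T@np.array(c['t'])
    d=np.c_[p,np.ones(len(p))]@R
    return o+d*((z-o[2])/d[:,2])[:,None]
def proj(c,P):
    return cv2.projectPoints(np.array(P,float).reshape(-1,1,3),cv2.Rodrigues(np.array(c['R']))[0],np.array(c['t'],float),K(c),np.array(c['dist_coeffs'],float))[0][:,0]
def save(c,n): cv2.imwrite('pics/'+n,c['frame'][:,:,::-1])
E
python3 - <<'E'
from h import *
import pickle
for n in ['scene','top']:
    c=get_image(n);save(c,n+'0.png');pickle.dump(c,open(n+'.pkl','wb'))
    print(n,-np.array(c['R']).T@np.array(c['t']),c['fx'])
print(env.state())
E
```

```text
scene [ 1.41059218 -0.37994801  0.69746338] 391.5145265201659
top [ 0.4519686  -0.03180922  1.16931257] 405.19900838406784
{'time': 0.1, 'qpos': array([ 1.13790325e+00,  3.59451363e-01,  1.51127939e+00, -2.57361765e-06,
        1.27247298e+00, -1.15090986e-01]), 'qvel': array([ 0.00201711, -0.00042722, -0.00214907, -0.00127879,  0.00169712,
       -0.00018465]), 'joint_efforts': array([-2.80614195e-04, -5.16350913e+01, -2.71406525e+01,  6.74401643e-02,
        2.76540814e-02, -1.11520862e-05]), 'ee_pos': array([0.18725164, 0.56943643, 0.23589972]), 'tool_rot': array([-3.13999195e+00, -1.82568624e-04,  2.82379118e+00]), 'wrist_force': array([-0.01081628, -0.29979584,  0.19269861]), 'moment': array([-0.00264425, -0.06583903,  0.00531163]), 'gripper_force': 0.0, 'gripper_width': 0.08760373990834937}
```

View pics/top0.png

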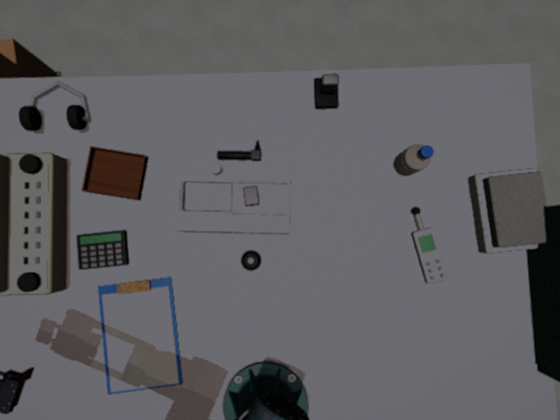

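View pics/scene0.png

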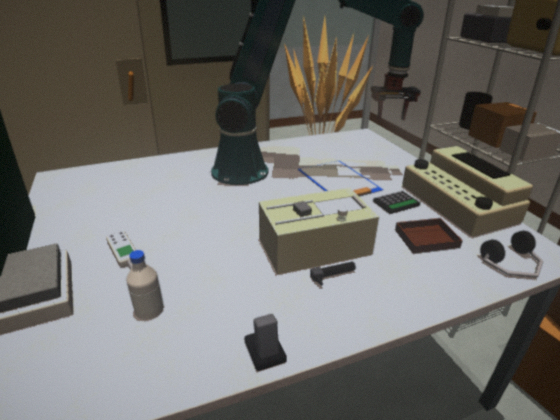

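Top view: the case is at about (251,195), the flap outline spans x 184–232, the jar is at (217,170) and the responder at (251,260). Box axes roughly match world axes. Next I'll enlarge the box.

Run:
```python
from h import *
import pickle
c=pickle.load(open('top.pkl','rb'));f=c['frame'][145:245,165:305]
f=cv2.convertScaleAbs(cv2.resize(f,None,fx=5.6,fy=5.6,interpolation=cv2.INTER_CUBIC),alpha=1.6,beta=-40)
cv2.imwrite('pics/topz.png',f[:,:,::-1])
```

```text
(no output)
```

View pics/topz.png

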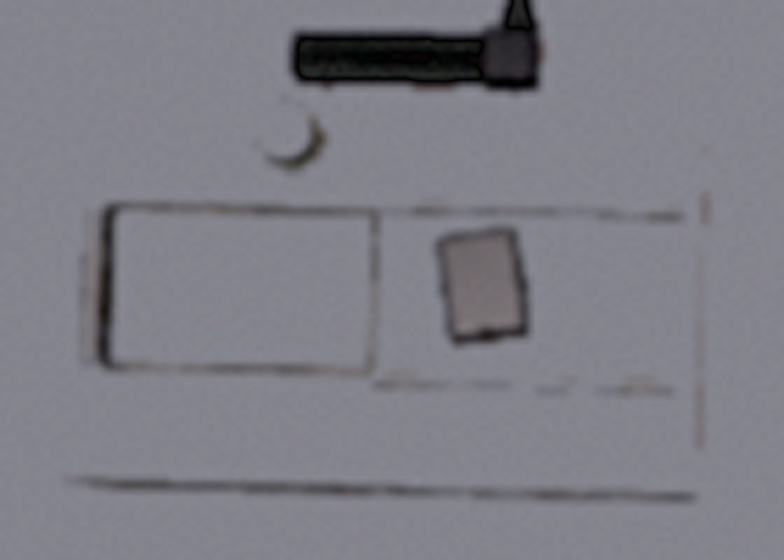

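The zoom shows the opening corners at crop (376,212), (371,372), (106,368) and (110,206), and the case corners at about (440,238), (515,229), (526,332) and (455,342).

Run:
```python
from h import *
import pickle
c=pickle.load(open('top.pkl','rb'))
g=lambda L:(np.array(L,float)+.5)/5.6-.5+[165,145]
o=ray(c,g([(376,212),(371,372),(106,368),(110,206),(680,216),(672,390),(68,481),(694,498),(704,215),(698,445)]),.130)
k=ray(c,g([(440,238),(515,229),(526,332),(455,342)]),.150)
j=ray(c,g([(290,138)]),.145)
print(o.round(4));print('len',np.linalg.norm(o[0]-o[1]),np.linalg.norm(o[0]-o[3]))
print('case',k.round(4),k.mean(0),[np.linalg.norm(k[i]-k[i-1]).round(4) for i in range(4)])
# yaw of box y axis
for a,b in((1,2),(0,3),(4,0),(7,6)):
    d=o[b]-o[a];print('yaw',np.degrees(np.arctan2(-d[0],d[1])))
d=k[0]-k[1];d2=k[3]-k[2];print('case yaw',[np.degrees(np.arctan2(-e[0],e[1])) for e in(d,d2)],'jar',j)
print('edge',(o[0]+o[1])/2)
```

```text
[[ 0.6057  0.067   0.13  ]
 [ 0.5317  0.0709  0.13  ]
 [ 0.537   0.1926  0.13  ]
 [ 0.612   0.1897  0.13  ]
 [ 0.5998 -0.0732  0.13  ]
 [ 0.5195 -0.067   0.13  ]
 [ 0.4856  0.2106  0.13  ]
 [ 0.4698 -0.0756  0.13  ]
 [ 0.6    -0.0843  0.13  ]
 [ 0.494  -0.0782  0.13  ]]
len 0.07408766371087348 0.122862653038957
case [[ 0.5901  0.0364  0.15  ]
 [ 0.5932  0.0024  0.15  ]
 [ 0.5463 -0.0014  0.15  ]
 [ 0.5427  0.0308  0.15  ]] [0.56806241 0.01706312 0.15      ] [np.float64(0.0477), np.float64(0.0342), np.float64(0.0471), np.float64(0.0323)]
yaw -2.4832844497545605
yaw -2.9157883074772974
yaw -2.3984396381045623
yaw -3.1635143689848366
case yaw [np.float64(5.257678518051864), np.float64(6.42741060882058)] jar [[0.63857646 0.10406266 0.145     ]]
edge [0.56870918 0.06897181 0.13      ]
```

```bash
cat > plan.py <<'E'
from h import *
from scipy.spatial.transform import Rotation as Ro
YAW=np.radians(-2.7); ORG=np.array([.5687,.068,.130]); W=.0876
def target(yp,zp,th,xb=.002):
    "tool pose with the pushing finger's inner tip at box (xb,yp,zp above top), flap finger tilted down by th deg"
    t=np.radians(th);B=Ro.from_euler('z',YAW).as_matrix()
    R=B@np.array([[-1,0,0],[0,np.cos(t),-np.sin(t)],[0,-np.sin(t),-np.cos(t)]]).T
    return ORG+B@[xb,yp,zp]-R@[0,-W/2,.014],R
def rows(*T):
    s=env.state();R0=Ro.from_euler('xyz',s['tool_rot']).as_matrix()
    print(round(s['time'],2),s['ee_pos'].round(4),s['wrist_force'].round(2),s['gripper_width'])
    for a in T:
        p,R=target(*a)
        print(a,p.round(3),np.r_[R0.T@(p-s['ee_pos'])/.2,Ro.from_matrix(R0.T@R).as_rotvec()/(np.pi/2)].round(3))
E
python3 -c "
from plan import *
rows((-.080,.075,20))"
```

```text
0.1 [0.1873 0.5694 0.2359] [-0.01 -0.3   0.19] 0.08760373990834937
(-0.08, 0.075, 20) [0.569 0.034 0.203] [-2.65  -1.947  0.166  0.22  -0.03  -0.171]
```

Call:
{"name": "servo_tool", "arguments": {
  "motion": [
    [-1,-0.73,0,0,0,-0.17,1],
    [-1,-0.73,0,0,0,-0.17,1],
    [-1,-0.73,0,0,0,-0.17,1],
    [-1,-0.73,0,0,0,-0.17,1],
    [-1,-0.73,0,0,0,-0.17,1]
  ]
}}

```text
time: 0.72
ee_pos: [0.3337, 0.3655, 0.2364]
tool_rot: [-3.14, -0.0, 3.085]
wrist_force: [-0.9, 1.1, 0.5]
gripper_width: 0.0877
gripper_force: 0.0
```

```bash
python3 -c "
from plan import *
rows((-.080,.10,0),(-.080,.075,20))"
```

```text
0.72 [0.3337 0.3655 0.2364] [-0.93  1.12  0.48] 0.0877072116967214
(-0.08, 0.1, 0) [0.569 0.032 0.244] [-1.269e+00 -1.600e+00 -3.600e-02 -1.000e-03 -0.000e+00 -6.000e-03]
(-0.08, 0.075, 20) [0.569 0.034 0.203] [-1.269e+00 -1.589e+00  1.680e-01  2.210e-01 -1.000e-03 -6.000e-03]
```

Call:
{"name": "servo_tool", "arguments": {
  "motion": [
    [-0.75,-0.93,-0.05,0,0,0,1],
    [-0.75,-0.93,-0.05,0,0,0,1],
    [-0.75,-0.93,-0.05,0,0,0,1],
    [-0.75,-0.93,-0.05,0,0,0,1],
    [-0.75,-0.93,-0.05,0,0,0,1]
  ]
}}

```text
time: 1.35
ee_pos: [0.4742, 0.174, 0.2466]
tool_rot: [-3.141, 0.001, 3.087]
wrist_force: [-0.2, 0.8, 0.2]
gripper_width: 0.0878
gripper_force: 0.0
```

```bash
python3 -c "
from plan import *
rows((-.080,.10,0),(-.080,.085,20))"
```

```text
1.35 [0.4742 0.174  0.2466] [-0.22  0.82  0.21] 0.08782171287737954
(-0.08, 0.1, 0) [0.569 0.032 0.244] [-0.512 -0.684  0.014 -0.     0.001 -0.005]
(-0.08, 0.085, 20) [0.569 0.034 0.213] [-0.512 -0.674  0.168  0.222 -0.    -0.005]
```

Call:
{"name": "servo_tool", "arguments": {
  "motion": [
    [-0.26,-0.34,0,0.08,0,0,1],
    [-0.5,-0.66,0,0.15,0,0,1],
    [-0.512,-0.674,0.1,0.222,0,-0.005,1],
    [-0.512,-0.674,0.168,0.222,0,-0.005,1],
    [-0.512,-0.674,0.168,0.222,0,-0.005,1]
  ]
}}

```text
time: 1.98
ee_pos: [0.5656, 0.0375, 0.2114]
tool_rot: [-2.794, -0.005, 3.1]
wrist_force: [0.1, -0.2, -0.4]
gripper_width: 0.088
gripper_force: 0.0
```

Run:
```python
from plan import *
rows((-.080,.075,20),(-.080,.04,20),(-.08,.02,20),(-.08,.005,20))
c=get_image('wrist');cv2.imwrite('pics/w1.png',c['frame'][:,:,::-1])
import pickle;pickle.dump(c,open('w1.pkl','wb'))
```

```text
1.98 [0.5656 0.0375 0.2114] [ 0.08 -0.25 -0.38] 0.08797365534984455
(-0.08, 0.075, 20) [0.569 0.034 0.203] [-0.019 -0.002  0.044  0.001 -0.002  0.004]
(-0.08, 0.04, 20) [0.569 0.034 0.168] [-0.019  0.057  0.209  0.001 -0.002  0.004]
(-0.08, 0.02, 20) [0.569 0.034 0.148] [-0.02   0.091  0.303  0.001 -0.002  0.004]
(-0.08, 0.005, 20) [0.569 0.034 0.133] [-0.02   0.117  0.373  0.001 -0.002  0.004]
```

View pics/w1.png

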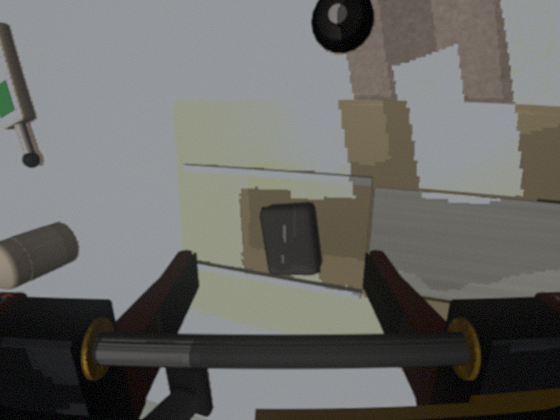

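The wrist view shows the slot edge running from (373,180) to (361,297), the rails, and the case at 261–322 x 203–275 between the fingers. I'll check these against the model.

Run:
```python
from plan import *
import pickle
c=pickle.load(open('w1.pkl','rb'))
B=Ro.from_euler('z',YAW).as_matrix()
bx=lambda P:((P-ORG)@B).round(4)
print('edge+rails',bx(ray(c,[(373,180),(361,297),(185,165),(198,264)],.13)))
print('rail tops',bx(ray(c,[(373,180),(361,297),(185,165),(198,264)],.136)))
print('case top',bx(ray(c,[(262,207),(309,202),(321,263),(271,274)],.151)))
f=cv2.resize(c['frame'][150:310,170:390],None,fx=3.6,fy=3.6,interpolation=cv2.INTER_CUBIC)
cv2.imwrite('pics/w1z.png',cv2.convertScaleAbs(f,alpha=1.5)[:,:,::-1])
```

```text
edge+rails [[-0.0409  0.0032  0.    ]
 [ 0.0441  0.0021  0.    ]
 [-0.0425 -0.1388  0.    ]
 [ 0.0406 -0.133   0.    ]]
rail tops [[-0.042   0.0036  0.006 ]
 [ 0.0407  0.0026  0.006 ]
 [-0.0435 -0.1345  0.006 ]
 [ 0.0373 -0.1289  0.006 ]]
case top [[-0.0214 -0.0652  0.021 ]
 [-0.0279 -0.0332  0.021 ]
 [ 0.0124 -0.0237  0.021 ]
 [ 0.0265 -0.0588  0.021 ]]
```

View pics/w1z.png

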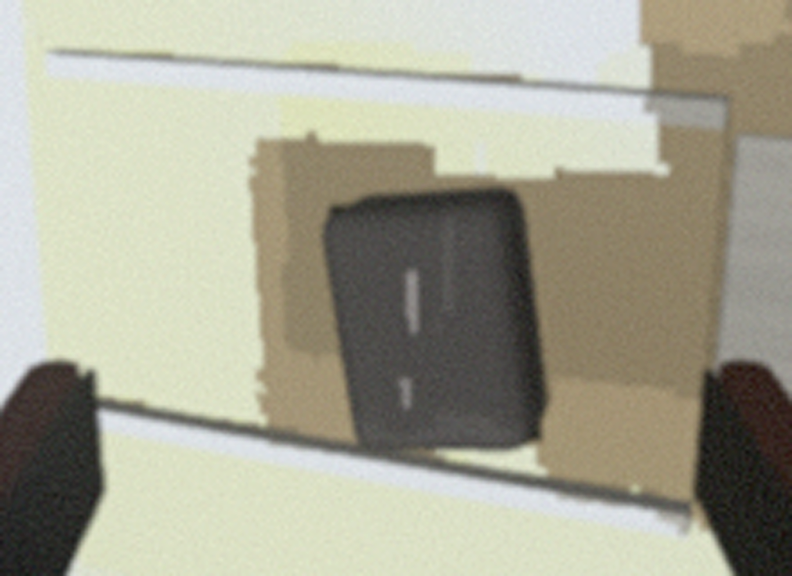

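```bash
python3 -c "
from plan import *
rows((-.077,.06,20,0),(-.077,.045,20,0),(-.077,.03,20,0))"
```

```text
2.02 [0.5662 0.0372 0.2125] [-0.7  -0.14  0.8 ] 0.08839218070479031
(-0.077, 0.06, 20, 0) [0.567 0.037 0.188] [-0.006  0.04   0.115  0.001 -0.001  0.004]
(-0.077, 0.045, 20, 0) [0.567 0.037 0.173] [-0.006  0.066  0.185  0.001 -0.001  0.004]
(-0.077, 0.03, 20, 0) [0.567 0.037 0.158] [-0.006  0.092  0.256  0.001 -0.001  0.004]
```

Call:
{"name": "servo_tool", "arguments": {
  "motion": [
    [-0.006,0.04,0.115,0,0,0.004,1],
    [-0.006,0.04,0.115,0,0,0.004,1],
    [-0.006,0.04,0.115,0,0,0.004,1],
    [-0.006,0.04,0.115,0,0,0.004,1]
  ]
}}

```text
time: 2.52
ee_pos: [0.5692, 0.0354, 0.1899]
tool_rot: [-2.793, 0.003, 3.093]
wrist_force: [-0.0, 1.3, 0.2]
gripper_width: 0.0877
gripper_force: 0.0
```

```bash
python3 -c "
from plan import *
rows((-.077,.06,20,0),(-.077,.03,20,0),(-.077,.015,20,0),(-.077,.005,20,0))"
```

```text
2.52 [0.5692 0.0354 0.1899] [-0.01  1.28  0.19] 0.08769572457625166
(-0.077, 0.06, 20, 0) [0.567 0.037 0.188] [ 0.01   0.01   0.006  0.     0.001 -0.002]
(-0.077, 0.03, 20, 0) [0.567 0.037 0.158] [ 0.011  0.061  0.147  0.     0.001 -0.002]
(-0.077, 0.015, 20, 0) [0.567 0.037 0.143] [ 0.011  0.087  0.217  0.     0.001 -0.002]
(-0.077, 0.005, 20, 0) [0.567 0.037 0.133] [ 0.011  0.104  0.264  0.     0.001 -0.002]
```

Descend, opening the flap with the +y finger while the other finger drops behind the case.

Call:
{"name": "servo_tool", "arguments": {
  "motion": [
    [0.01,0.035,0.06,0,0,0,1],
    [0.01,0.065,0.147,0,0,0,1],
    [0.01,0.087,0.2,0,0,0,1],
    [0.01,0.1,0.25,0,0,0,1],
    [0.01,0.1,0.25,0,0,0,1]
  ]
}}

```text
time: 3.15
ee_pos: [0.5662, 0.0365, 0.1338]
tool_rot: [-2.792, -0.001, 3.093]
wrist_force: [-1.4, -1.8, 0.6]
gripper_width: 0.0876
gripper_force: 0.5
```

```bash
python3 -c "
from plan import *
rows((-.077,.005,20,0),(-.072,.005,24,0),(-.066,.005,28,0),(-.06,.005,29,0),(-.05,.005,30,0))
c=get_image('wrist');cv2.imwrite('pics/w2.png',c['frame'][:,:,::-1])"
```

```text
3.15 [0.5662 0.0365 0.1338] [-1.4  -1.76  0.62] 0.08762830503948679
(-0.077, 0.005, 20, 0) [0.567 0.037 0.133] [-0.005  0.003  0.002 -0.    -0.001 -0.001]
(-0.072, 0.005, 24, 0) [0.567 0.042 0.13 ] [-0.005  0.031  0.009  0.044 -0.001 -0.001]
(-0.066, 0.005, 28, 0) [0.568 0.047 0.127] [-0.005  0.063  0.014  0.089 -0.001 -0.001]
(-0.06, 0.005, 29, 0) [0.568 0.053 0.126] [-0.005  0.091  0.008  0.1   -0.001 -0.001]
(-0.05, 0.005, 30, 0) [0.568 0.063 0.125] [-0.005  0.139 -0.005  0.111 -0.001 -0.001]
```

View pics/w2.png

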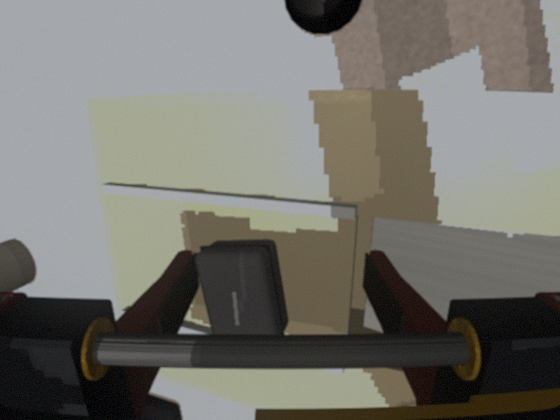

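The flap is pressed down by the right finger and the case sits just ahead of the left finger. Now a slow push with increasing tilt.

Call:
{"name": "servo_tool", "arguments": {
  "motion": [
    [-0.005,0.015,0.005,0.022,0,0,1],
    [-0.005,0.031,0.008,0.044,0,0,1],
    [-0.005,0.047,0.012,0.066,0,0,1],
    [-0.005,0.063,0.014,0.089,0,0,1],
    [-0.005,0.08,0.01,0.1,0,0,1]
  ]
}}

```text
time: 3.82
ee_pos: [0.5686, 0.0513, 0.1277]
tool_rot: [-2.634, 0.001, 3.093]
wrist_force: [0.5, -1.8, 3.4]
gripper_width: 0.0875
gripper_force: 1.5
```

```bash
python3 -c "
from plan import *
rows((-.062,.005,29,0),(-.057,.005,30,0),(-.052,.005,30,0),(-.042,.005,30,0),(-.037,.005,30,0))"
```

```text
3.83 [0.5686 0.0513 0.1277] [ 0.49 -1.75  3.42] 0.08752608770248185
(-0.062, 0.005, 29, 0) [0.568 0.051 0.126] [ 0.004  0.003  0.008 -0.001 -0.    -0.001]
(-0.057, 0.005, 30, 0) [0.568 0.056 0.125] [ 0.004  0.026 -0.001  0.01  -0.    -0.001]
(-0.052, 0.005, 30, 0) [0.568 0.061 0.125] [ 0.004  0.048 -0.013  0.01  -0.    -0.001]
(-0.042, 0.005, 30, 0) [0.569 0.071 0.125] [ 0.004  0.091 -0.037  0.01  -0.    -0.001]
(-0.037, 0.005, 30, 0) [0.569 0.076 0.125] [ 0.004  0.113 -0.049  0.01  -0.    -0.001]
```

Call:
{"name": "servo_tool", "arguments": {
  "motion": [
    [0.002,0.026,0.002,0.01,0,0,1],
    [0.002,0.048,-0.01,0.01,0,0,1],
    [0.002,0.07,-0.022,0.01,0,0,1],
    [0.002,0.091,-0.034,0.01,0,0,1],
    [0.002,0.105,-0.042,0.01,0,0,1]
  ]
}}

```text
time: 4.45
ee_pos: [0.5694, 0.0738, 0.1249]
tool_rot: [-2.619, 0.001, 3.093]
wrist_force: [-1.2, -4.9, 5.2]
gripper_width: 0.0881
gripper_force: 2.8
```

```bash
python3 -c "
from plan import *
rows((-.037,.005,30,0),(-.030,.005,30,0),(-.02,.005,30,0),(-.01,.005,30,0))
c=get_image('wrist');cv2.imwrite('pics/w3.png',c['frame'][:,:,::-1])"
```

```text
4.45 [0.5694 0.0738 0.1249] [-1.22 -4.89  5.24] 0.08812771796782445
(-0.037, 0.005, 30, 0) [0.569 0.076 0.125] [ 0.002  0.008 -0.007  0.001 -0.    -0.001]
(-0.03, 0.005, 30, 0) [0.569 0.083 0.125] [ 0.002  0.039 -0.024  0.001 -0.    -0.001]
(-0.02, 0.005, 30, 0) [0.57  0.093 0.125] [ 0.002  0.082 -0.049  0.001 -0.    -0.001]
(-0.01, 0.005, 30, 0) [0.57  0.103 0.125] [ 0.002  0.125 -0.074  0.001 -0.    -0.001]
```

View pics/w3.png

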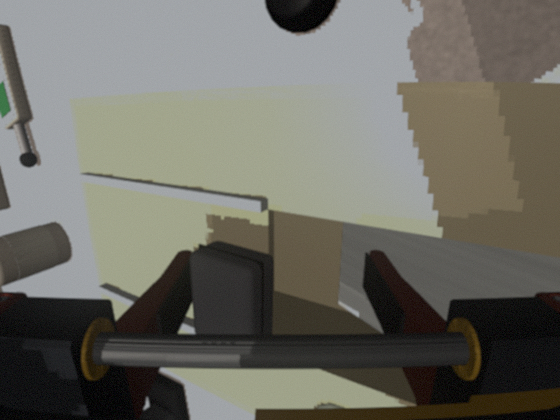

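The case is square against the pusher with its front just over the slot edge, and the flap is well open. I'll keep going.

Call:
{"name": "servo_tool", "arguments": {
  "motion": [
    [0.002,0.025,-0.014,0,0,0,1],
    [0.002,0.05,-0.029,0,0,0,1],
    [0.002,0.075,-0.043,0,0,0,1],
    [0.002,0.1,-0.058,0,0,0,1],
    [0.002,0.125,-0.072,0,0,0,1]
  ]
}}

```text
time: 5.12
ee_pos: [0.5702, 0.1036, 0.1241]
tool_rot: [-2.622, 0.0, 3.093]
wrist_force: [0.2, -0.1, 1.4]
gripper_width: 0.0882
gripper_force: 3.6
```

```bash
python3 -c "
from plan import *
rows((-.01,.005,30,0),(.0,.005,30,0),(.01,.005,30,0))
c=get_image('wrist');cv2.imwrite('pics/w4.png',c['frame'][:,:,::-1])"
```

```text
5.12 [0.5702 0.1036 0.1241] [ 0.16 -0.09  1.38] 0.08820088724868086
(-0.01, 0.005, 30, 0) [0.57  0.103 0.125] [-0.001 -0.006 -0.003  0.002 -0.    -0.001]
(0.0, 0.005, 30, 0) [0.571 0.113 0.125] [-0.001  0.037 -0.028  0.002 -0.    -0.001]
(0.01, 0.005, 30, 0) [0.571 0.123 0.125] [-0.001  0.081 -0.053  0.002 -0.    -0.001]
```

View pics/w4.png

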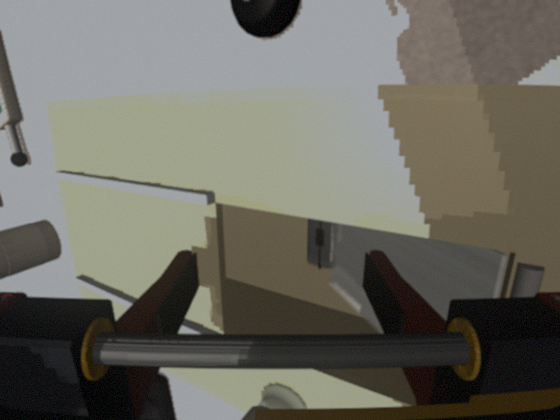

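The case has left the ledge and appears at (320,245), below the opening. I'll hold a moment and check it's on the floor rather than on the flap.

Call:
{"name": "servo_tool", "arguments": {
  "motion": [
    [0,0,0,0,0,0,1],
    [0,0,0,0,0,0,1],
    [0,0,0,0,0,0,1],
    [0,0,0,0,0,0,1]
  ]
}}

```text
time: 5.68
ee_pos: [0.5705, 0.1025, 0.1248]
tool_rot: [-2.62, 0.001, 3.093]
wrist_force: [-0.1, -0.1, 1.9]
gripper_width: 0.0881
gripper_force: 1.0
```

Run:
```python
from plan import *
c=get_image('wrist');B=Ro.from_euler('z',YAW).as_matrix()
bx=lambda P:((P-ORG)@B).round(4)
px=[(308,221),(340,245),(320,269),(332,283),(360,308)]
for z in (.005,.027,.06): print(z,bx(ray(c,px,z)).tolist())
f=cv2.resize(c['frame'][170:350,190:430],None,fx=3.3,fy=3.3,interpolation=cv2.INTER_CUBIC)
cv2.imwrite('pics/w5.png',cv2.convertScaleAbs(f,alpha=1.6)[:,:,::-1])
rows((-.01,.005,30,0),(-.01,.03,30,0),(-.01,.05,30,0),(-.01,.07,30,0),(-.01,.1,30,0))
```

```text
0.005 [[0.0087, -0.0068, -0.125], [0.0247, 0.0225, -0.125], [0.0504, 0.0057, -0.125], [0.0609, 0.0173, -0.125], [0.0778, 0.0434, -0.125]]
0.027 [[0.0008, 0.0034, -0.103], [0.0154, 0.0302, -0.103], [0.0388, 0.0148, -0.103], [0.0484, 0.0254, -0.103], [0.0637, 0.0492, -0.103]]
0.06 [[-0.0111, 0.0188, -0.07], [0.0014, 0.0416, -0.07], [0.0214, 0.0285, -0.07], [0.0296, 0.0376, -0.07], [0.0427, 0.0579, -0.07]]
5.72 [0.5705 0.1025 0.1248] [ 0.2  -0.24  3.39] 0.08794571854860389
(-0.01, 0.005, 30, 0) [0.57  0.103 0.125] [ 0.001  0.001 -0.003  0.001  0.    -0.001]
(-0.01, 0.03, 30, 0) [0.57  0.103 0.15 ] [ 0.001 -0.062 -0.111  0.001  0.    -0.001]
(-0.01, 0.05, 30, 0) [0.57  0.103 0.17 ] [ 0.001 -0.111 -0.198  0.001  0.    -0.001]
(-0.01, 0.07, 30, 0) [0.57  0.103 0.19 ] [ 0.    -0.161 -0.284  0.001  0.    -0.001]
(-0.01, 0.1, 30, 0) [0.57  0.103 0.22 ] [ 0.    -0.236 -0.415  0.001  0.    -0.001]
```

View pics/w5.png

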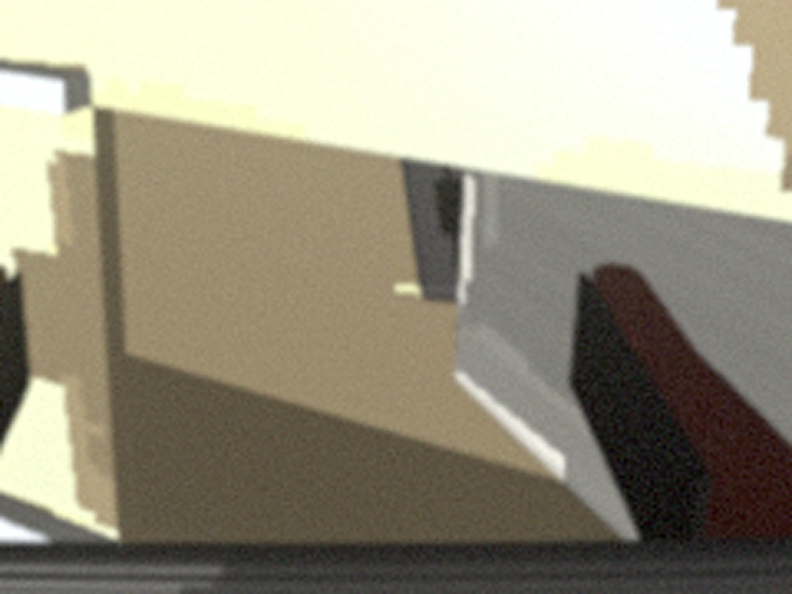

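The case lies on the box floor; the flap's edge covers part of it, so it is through. Now I'll raise straight up to let the flap close.

Call:
{"name": "servo_tool", "arguments": {
  "motion": [
    [0,-0.025,-0.043,0,0,0,1],
    [0,-0.05,-0.087,0,0,0,1],
    [0,-0.08,-0.14,0,0,0,1],
    [0,-0.11,-0.19,0,0,0,1],
    [0,-0.14,-0.24,0,0,0,1]
  ]
}}

```text
time: 6.35
ee_pos: [0.5705, 0.1027, 0.1811]
tool_rot: [-2.621, 0.001, 3.093]
wrist_force: [-1.6, -0.8, 1.0]
gripper_width: 0.0879
gripper_force: 0.0
```

Call:
{"name": "servo_tool", "arguments": {
  "motion": [
    [0,-0.07,-0.12,0,0,0,1],
    [0,-0.18,-0.3,0,0,0,1],
    [0,-0.25,-0.45,0,0,0,1],
    [0,-0.25,-0.45,0,0,0,1],
    [0,-0.25,-0.45,0,0,0,1]
  ]
}}

```text
time: 6.98
ee_pos: [0.5698, 0.1038, 0.2825]
tool_rot: [-2.62, -0.0, 3.093]
wrist_force: [0.1, -0.1, -1.0]
gripper_width: 0.088
gripper_force: 0.0
```

Run:
```python
from plan import *
c=get_image('wrist');t=get_image('scene')
im=np.hstack([cv2.resize(c['frame'],(400,300)),cv2.resize(t['frame'][170:290,240:400],(400,300))])
cv2.imwrite('pics/end.png',cv2.convertScaleAbs(im,alpha=1.4)[:,:,::-1])
s=env.state();print(s['time'],s['ee_pos'],s['wrist_force'])
```

```text
7.075 [0.56943916 0.10349439 0.28179639] [-0.27463809 -0.00993471  0.40836222]
```

View pics/end.png

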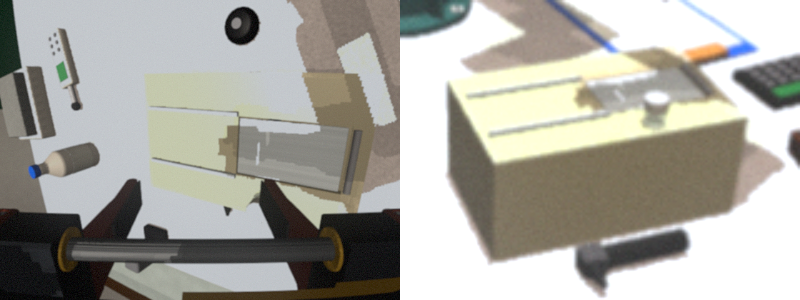

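The flap is shut flush, the ledge is empty, the jar is in place and the arm is clear.

```bash
python3 -c "
from bench import env
print(env.job_done())"
```

```text
the job is handed in; nothing more can be done
None
```

The hearing-aid case was pushed off the ledge into the drop-off box with the flap held open, the flap is shut again, nothing else looked disturbed, and I handed the job in at about 7 s (the hand-in gave no verdict).

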